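# Unlatch and open the slide scanner's hood

### The arm

A 6-joint arm with a two-finger parallel gripper is mounted at the origin on the work surface. World frame = base frame: x ahead of the robot, y to its left, z up, the work surface at z = 0. Lengths are in m, angles in rad, forces in N, time in s.
With the tool pointing down it reaches from about 0.25 to 0.775 m from the base axis. Payload 4 kg.
Tool frame: the origin (TCP) lies midway between the tips of the shut fingers; the grasp point (between the pads) lies 19 mm behind it; z points along the fingers, x is the direction in which the jaws open and shut, and the axes are right-handed (so a half turn about z gives the same grasp; the last joint's range is limited). The gripper opens to 94 mm and grips with 3 to 60 N. Pads are 16 mm wide; open, the fingers measure 119 mm over their backs; the gripper's body (75 mm by 177 mm) begins 78 mm behind the grasp point.
Start: joints at [-1.213, 0.087, 1.371, -0, 1.684, -0.103], TCP at [0.245, -0.493, 0.206] pointing down, gripper open.
Joint ranges: [-3.1, 3.1], [-0.76, 2.03], [0.27, 2.55], [-1.08, 4.22], [0.17, 2.65], [-2.57, 2.57]. Speed limits (rad/s): [2.79, 2.79, 3.14, 3.14, 3.14, 3.14].

### API

Orientations are given as [roll, pitch, yaw] about the fixed x, y, z axes, in that order (R = Rz(yaw) Ry(pitch) Rx(roll)).
In Python, from bench import * gives the robot as it stands.
- The arm moves only by the tool send_rows, never from a script. Its argument "rows" is one flat list of numbers, 7 for each row, row after row: the shift along the world's x, y, z in mm, then the turn, a rotation vector about the world's x, y, z in degrees, then the opening, from 0 (shut) to 1 (fully open). A call has exactly 8 rows; each row shifts and turns the commanded pose from where the row before left it; what a row does not reach is not made up. A row lasts 1/8 s, in which the tool goes at most 62.5 mm and 10.7 degrees, less where a joint would pass 70% of its speed; a pose out of reach is approached as far as the arm can. A call is refused whole if a number of a shift passes 62.5 or a number of a turn 10.7, either way. A call with a gripper value outside its range is refused whole. The fingers move at their own pace and stop on an object; the grip force is fixed at half the most. Time passes only in rows, so rows that do not move let the fingers close, or fill a call up. It gives the time, the measured TCP pose, the force and the opening at its end, in the units of the state.
- get_obs(): the state, without advancing time (a new reading comes with each control period).
- snapshot(name): name is "scene" or "top" or "wrist"; returns a dict with "color" (420x560x3 uint8, red, green, blue), "intrinsics" (3x3 intrinsics, pixels), "rvec" (rotation vector, rad) and "tvec" (3), from world to camera coordinates, as OpenCV has them; the wrist camera has in their place "T_tool_cam" (4x4, takes a point from camera to tool coordinates, whose origin is the TCP and whose axes are the tool frame's). Camera axes: x right, y down, z forward; pixel columns grow to the right and rows downward; lengths in m; the calibration is good to about 2 mm. A picture is of the moment at which its call begins: read the wrist's pose just before it. There is no depth.
- close_job(): hands the job in, once; it reports no verdict.
The state is a dict: "time": time; "joint_positions": joint angles; "qvel": joint speeds; "joint_torque": joint torques, N m; "tool_pos": TCP position; "ee_rot": TCP orientation; "wrist_force": force on the tool from outside, world axes, zero at the start; "wrist_torque": the same for the moment, N m; "width": finger opening in m.
Only numpy, scipy, OpenCV 4.12 (cv2) and the standard library are available. Lean on these libraries where they do the work, as an engineer would, in place of code of your own. Each camera call takes 0.05 s, during which the arm holds its last target.

### The job

Open the slide scanner so that it can be loaded: lift the draw latch lever on its front right up past its centre, so that the hook comes off the hood and the lever stays up, then swing the hood up past its spring's over-centre point so that it stays fully open by itself. Leave the other things on the bench standing where they are and let go at the end.

Things in the scene. Friction and masses are not known exactly. Their poses are not given: they have to be found in the camera images.
- scanner: The slide scanner, fixed to the bench: a cream box 180 deep (x) x 220 wide (y) x 115 mm high with a white hood on top (total height 175 mm) and a steel draw latch in the middle of its front. Origin at the centre of its underside; its front face (x = -90 mm in its frame) looks along its -x axis, to the robot's left and a little away from it; z up.
- hood (a joint): Hood angle about its hinge at the back top edge (axis: scanner +y): 0 shut, 1.5 rad fully open (stop), front edge swinging up and back. An over-centre spring and its weight (0.5 kg) push it shut below about 0.9 rad (5 to 8 N at the grip to lift it) and beyond about 1.05 rad push it on to the open stop, where it stays. The closed latch's hook holds it shut.
- latch (a joint): Latch lever angle about its pivot (axis: scanner +y): 0 closed (hanging from the pivot, 30 degrees out from the front face), 1.75 rad fully up (stop), tip swinging out from the face and up. Over-centre at 0.5 rad: below, it springs shut (about 4 N at the grip); beyond, it springs to the up stop (4 N there) and stays. The hook is linked to the lever and is clear of the hood beyond 1.0 rad.
- latch_pivot (a point): The latch lever's pivot, on the scanner: 22 mm in front of the front face and 103 mm above the bench. Axes as the scanner's.
- latch_grip (a point): Centre of the lever's steel grip pad, 60 mm from the pivot, moving with the lever: 26 mm wide along y (pinch across this), 36 mm long, 12 mm thick; ends 78 mm from the pivot. Axes: the scanner's, turned by the latch angle about y. The hood's fin juts out right above: a gripper pointing straight down does not fit, tilt it 30 to 45 degrees, its body leaning out from the front.
- hood_grip (a point): Middle of the hood's fin grip, a light grey upright fin jutting 45 mm forwards from the middle of the hood's front: 16 mm thick along y (pinch across this), 26 mm high. The point is 26 mm before the hood's front, 160 mm above the bench when shut; then 191 mm in front of the hinge line and 45 mm above it. Moves with the hood; axes: the scanner's, turned by the hood angle about y.
- hood_hinge (a point): Middle of the hood's hinge line, on the scanner: 75 mm behind its centre, 115 mm above the bench. The line runs along scanner y.
- bottle: Bystander: amber bottle, 52 mm across, 105 mm high, standing beside the scanner; origin under its centre.
- beaker: Bystander: clear beaker, 68 mm across, 85 mm high, standing beside the scanner; origin under its centre.
- dish: Bystander: flat clear dish, 90 mm across, 16 mm high, in front of the scanner; origin under its centre.
- slide_box: Bystander: dark flat box 90 x 165 x 36 mm, lying in front of the scanner; origin under its centre.
- tip_box: Bystander: grey box 120 x 85 x 62 mm beside the scanner; origin under its centre.
- forceps: Bystander: steel forceps 130 mm long, 4 mm high, lying in front of the scanner; origin under their centre.
- objective_can: Bystander: round canister with a black cap, 58 mm across, 63 mm high, behind the scanner; origin under its centre.

How it is judged:
By the outcome, as a careful person would: the job done as asked, in the order asked, and still so for the second after the job is handed in, with the robot touching nothing.
It also fails if it takes over 58 s, if anything falls off the work surface, if the arm or the gripper's body presses on something with over 40 N, if the wrist force passes 120 N, or if a joint passes its speed limit or range.

## Working session

There is one attempt and no reset: what is moved stays moved. The work goes in short steps, Python scripts to look and compute and a tool call to move; the robot and the scene stay as the last step left them, time stands still between calls to the robot, and variables do not carry over. Pictures are saved under pics/ and viewed, and the job is handed in when it is done.

Besides the shell and the picture viewer there is one more tool, called after "Call:" as name(argument=value, ...), one argument or row to a line, values as JSON. send_rows: Moves the arm, as the interface text tells. Its arguments: {"type":"object","properties":{"rows":{"type":"array","items":{"type":"number"}}},"required":["rows"]}

```bash
mkdir -p pics; ls
python3 - <<'E'
from bench import *
import cv2,pickle
d={}
for n in("scene","top","wrist"):
    s=snapshot(n); d[n]=s; cv2.imwrite(f"pics/{n}0.png",s["color"][:,:,::-1])
    print(n,s["intrinsics"].tolist(),[s[k].tolist() for k in s if k in("rvec","tvec","T_tool_cam")])
pickle.dump(d,open("s0.pkl","wb"))
o=get_obs();print(o)
E
```

```text
pics
scene [[461.25710246061215, 0.0, 270.2321980631773], [0.0, 461.25710246061215, 206.20069729445177], [0.0, 0.0, 1.0]] [[1.3274705355712129, 2.2774584495832317, -0.8762888680867545], [0.286526179891049, -0.27039278649873816, 1.3951620063788106]]
top [[461.48547738014645, 0.0, 274.6417306827711], [0.0, 461.48547738014645, 204.12882467104328], [0.0, 0.0, 1.0]] [[2.1978065481750777, -2.1510995628410132, 0.17711169727926943], [-0.027176374510192617, 0.5701915136200881, 0.9153242270742219]]
wrist [[358.8529771804529, 0.0, 277.9061270313262], [0.0, 358.8529771804529, 207.69026909766617], [0.0, 0.0, 1.0]] [[[0.9999995210646433, -0.0009309464280504974, 0.000302008659424016, -0.0004121628990553239], [0.0008324832115912417, 0.9713412107483517, 0.23768794515841, -0.06867378739755726], [-0.0005146282004372719, -0.2376875799041106, 0.9713415205359754, -0.17861492845898946], [0.0, 0.0, 0.0, 1.0]]]
{'time': 0.15, 'joint_positions': array([-1.21313795e+00,  8.78362801e-02,  1.37187159e+00, -8.01731496e-06,
        1.68357471e+00, -1.03109174e-01]), 'qvel': array([-0.00017392, -0.00167933, -0.00419347, -0.00073792,  0.00241229,
       -0.00167509]), 'joint_torque': array([ 2.58431734e-03, -3.40640509e+01, -3.02793288e+01,  7.19442219e-02,
        3.04890191e-02, -1.24017242e-04]), 'tool_pos': array([ 0.24439772, -0.4922702 ,  0.20456315]), 'ee_rot': array([-3.14142664e+00,  1.68177179e-03, -1.11002953e+00]), 'wrist_force': array([-0.00027341,  0.27198329, -0.12432964]), 'wrist_torque': array([-0.01800413, -0.010336  , -0.02130642]), 'width': 0.09425768356858777}
```

View pics/scene0.png

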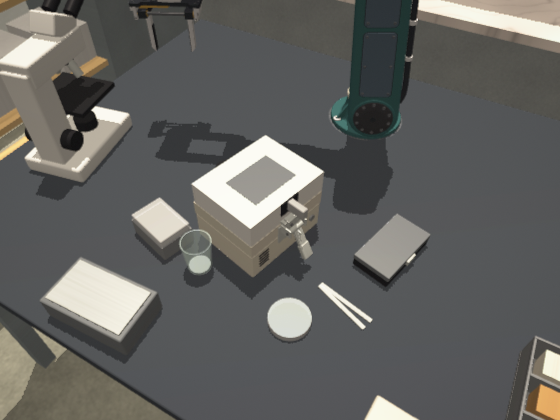

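View pics/top0.png

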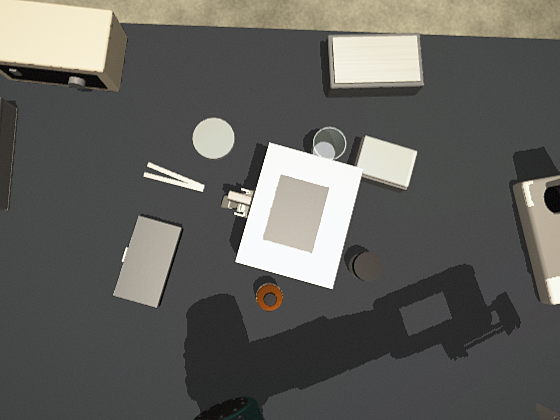

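View pics/wrist0.png

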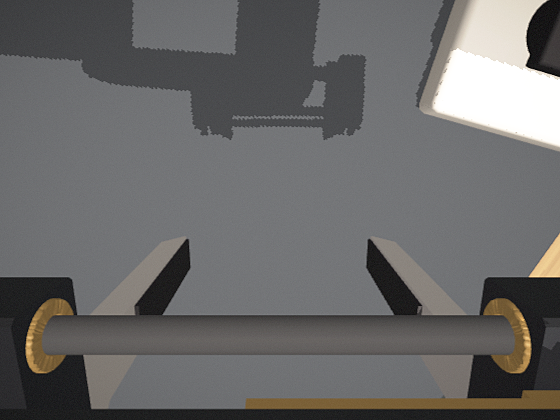

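Run:
```python
import cv2
a=cv2.imread("pics/top0.png")[130:310,190:400]; cv2.imwrite("pics/topc.png",cv2.resize(a,None,fx=3.3,fy=3.3,interpolation=cv2.INTER_CUBIC))
a=cv2.imread("pics/scene0.png")[130:280,180:340]; cv2.imwrite("pics/scenec.png",cv2.resize(a,None,fx=4,fy=4,interpolation=cv2.INTER_CUBIC))
```

```text
(no output)
```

View pics/topc.png

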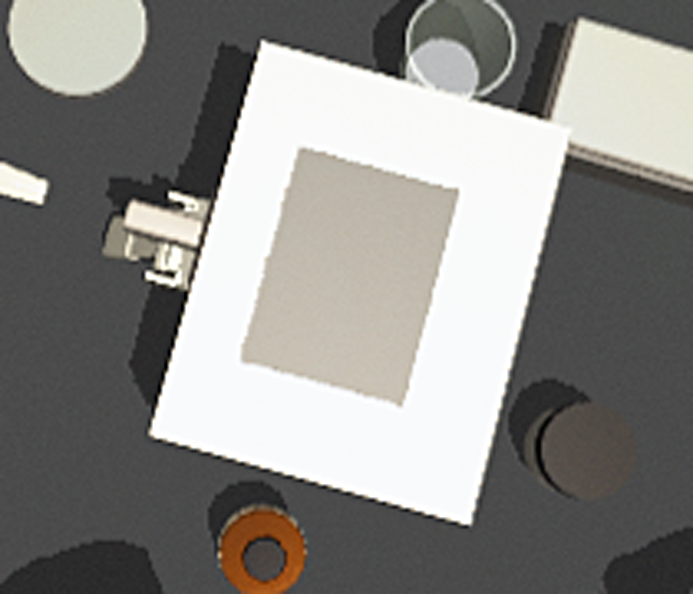

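View pics/scenec.png

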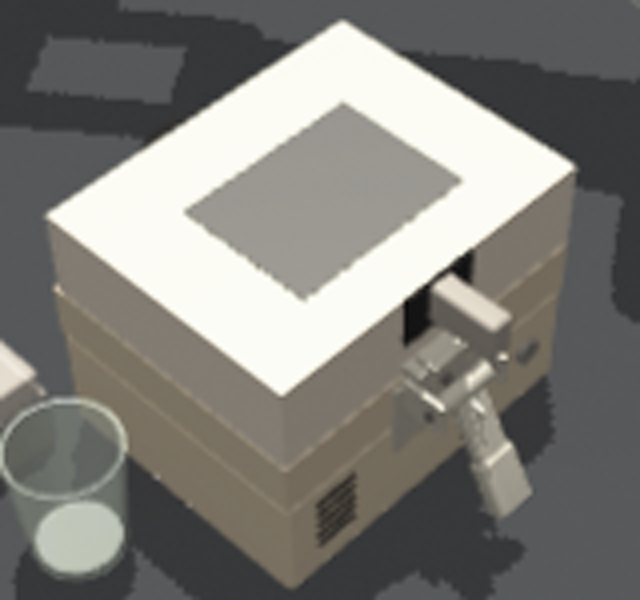

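```bash
cat > h.py <<'E'
import numpy as np,cv2,pickle
from scipy.optimize import least_squares
from scipy.spatial.transform import Rotation as Ro
d=pickle.load(open("s0.pkl","rb"))
def proj(n,P):
    s=d[n]; return cv2.projectPoints(np.asarray(P,float).reshape(-1,3),s["rvec"],s["tvec"],s["intrinsics"],None)[0].reshape(-1,2)
def ray(n,uv,z):
    s=d[n];R=cv2.Rodrigues(s["rvec"])[0];K=s["intrinsics"];c=-R.T@s["tvec"]
    v=R.T@np.linalg.inv(K)@[*uv,1]; return c+v*(z-c[2])/v[2]
def S(p,P): # scanner->world
    x,y,a=p; return Ro.from_euler('z',a).apply(np.asarray(P,float))+[x,y,0]
E
python3 - <<'E'
from h import *
T=np.array([(269.4,142.1),(235.5,262.1),(333,289.1),(362.7,168.8)])
# front+y, front-y, back-y, back+y
for t in T: print(ray("top",t,.175))
Sc=np.array([(250.75,228.75),(324,172),(265.5,135),(191.5,183.75)])
for t in Sc: print(ray("scene",t,.175))
def f(q,which=3):
    p=q[:3];b,w=q[3:5]
    P=S(p,[[-.09,w,.175],[-.09,-w,.175],[b,-w,.175],[b,w,.175]])
    r=[]
    if which&1:r+=[proj("top",P)-T]
    if which&2:r+=[proj("scene",P)-Sc]
    return np.concatenate(r).ravel()
for w in(1,2,3):
    r=least_squares(f,[.5,-.1,-1.3,.09,.11],args=(w,)); print(w,r.x,np.degrees(r.x[2]),r.fun.round(1))
p=r.x[:3]
print("latch piv",S(p,[-.112,0,.103]),"fin",S(p,[-.116,0,.16]))
print("proj piv/fin/latchtip",proj("top",S(p,[[-.112,0,.103],[-.116,0,.16]])),proj("scene",S(p,[[-.112,0,.103],[-.116,0,.16]])))
# latch grip at 0: 30 deg out from front face
g=[-.112-.06*.5,0,.103-.06*.866]
print("grip",S(p,g),proj("scene",S(p,g)),proj("top",S(p,g)))
for n,uv,z in [("bottle",(190+263/3.3,130+552/3.3),.105),("beaker",(190+460/3.3,130+45/3.3),.085),("can",(190+587/3.3,130+450/3.3),.063),("dish",(213,138),.016),("tip",(387,162),.062),("sb1",(139,216),.036),("sb2",(182,224),.036),("sb3",(158,306),.036),("sb4",(114,295),.036),("f",(148,164),0),("f",(204,188),0),("f",(144,178),0)]: print(n,ray("top",uv,z).round(3))
E
```

```text
[0.66461866 0.00170446 0.175     ]
[0.450803   0.05583431 0.175     ]
[ 0.40775792 -0.11341673  0.175     ]
[ 0.62059556 -0.16612941  0.175     ]
[0.66427071 0.00439841 0.175     ]
[0.45417662 0.0593408  0.175     ]
[ 0.4087021  -0.11034712  0.175     ]
[ 0.62168284 -0.16495042  0.175     ]
1 [ 0.5352161  -0.05837779 -1.81892864  0.08409897  0.10996329] -104.21693455276669 [-0.1  0.4 -0.   0.  -0.3 -0.1  0.4 -0.3]
2 [ 0.53658401 -0.05528458 -1.82404214  0.08505502  0.10922429] -104.5099161264979 [-0.1  0.2  0.1 -0.2 -0.1  0.2  0.2 -0.2]
3 [ 0.53543483 -0.05725225 -1.81988329  0.08455855  0.10980096] -104.27163156064915 [-0.7  0.3 -0.7 -0.3 -0.7 -0.3  0.1 -0.2 -0.6 -0.4 -0.4 -1.2 -0.6 -0.4
 -0.3 -0.4]
latch piv [0.56304498 0.0512912  0.103     ] fin [0.56403106 0.05516775 0.16      ]
proj piv/fin/latchtip [[241.31200837 202.90730631]
 [238.12416523 198.27594145]] [[295.66576842 226.52608558]
 [298.30734343 209.54643237]]
grip [0.57044056 0.08036533 0.05104   ] [[305.04540538 249.24215249]] [[227.83888591 202.18703222]]
bottle [ 0.387 -0.006  0.105]
beaker [ 0.689 -0.12   0.085]
can [ 0.447 -0.201  0.063]
dish [0.712 0.119 0.016]
tip [ 0.66  -0.242  0.062]
sb1 [0.54  0.26  0.036]
sb2 [0.525 0.173 0.036]
sb3 [0.361 0.213 0.036]
sb4 [0.381 0.301 0.036]
f [0.655 0.257 0.   ]
f [0.606 0.135 0.   ]
f [0.625 0.263 0.   ]
```

Call:
send_rows(
  rows=[0,0,50,0,0,9.9,1,0,0,50,0,0,9.9,1,0,0,50,0,0,9.9,1,22,44,0,0,0,9.8,1,22,44,0,0,0,9.8,1,22,44,0,0,0,0,1,22,44,0,0,0,0,1,22,44,0,0,0,0,1],
)

```text
time: 1.15
tool_pos: [0.355, -0.2711, 0.3552]
ee_rot: [-3.141, 0.0, -0.25]
wrist_force: [0.1, 0.0, -0.7]
width: 0.0941
```

Call:
send_rows(
  rows=[22,44,0,0,0,0,1,22,44,0,0,0,0,1,22,44,0,0,0,0,1,22,44,0,0,0,0,1,22,44,0,0,0,0,1,22,44,0,0,0,0,1,22,44,0,0,0,0,1,22,44,0,0,0,0,1],
)

```text
time: 2.15
tool_pos: [0.531, 0.0809, 0.3551]
ee_rot: [3.141, 0.0, -0.249]
wrist_force: [0.8, -0.4, -0.1]
width: 0.094
```

Call:
send_rows(
  rows=[15,30,0,0,0,0,1,15,30,0,-7.8,2,0,1,15,30,0,-7.8,2,0,1,14,30,-15,-7.8,2,0,1,10,0,-20,-7.8,2,0,1,0,0,-20,-7.6,1.9,0,1,0,0,-20,0,0,0,1,0,0,0,0,0,0,1],
)

```text
time: 3.15
tool_pos: [0.5992, 0.1997, 0.277]
ee_rot: [2.438, 0.005, -0.249]
wrist_force: [0.2, 0.1, 0.3]
width: 0.094
```

```bash
cat > w.py <<'E'
from bench import *
from h import *
import sys
def state():
    o=get_obs(); R=Ro.from_euler('xyz',o["ee_rot"]).as_matrix(); return o,R
def wproj(s,o,R,P):
    M=np.eye(4);M[:3,:3]=R;M[:3,3]=o["tool_pos"];M=np.linalg.inv(M@s["T_tool_cam"])
    q=np.asarray(P,float).reshape(-1,3)@M[:3,:3].T+M[:3,3]
    k=q@s["intrinsics"].T; return k[:,:2]/k[:,2:]
E
python3 - <<'E'
from w import *
o,R=state(); s=snapshot("wrist"); cv2.imwrite("pics/w1.png",s["color"][:,:,::-1])
pickle.dump((s,o,R),open("w1.pkl","wb"))
print(o["joint_positions"].round(3),o["tool_pos"],R[:,2],R[:,0])
p=[.5354,-.0572,-1.8199]
print(wproj(s,o,R,S(p,[[-.112,0,.103],[-.142,0,.051],[-.116,0,.16],[-.135,0.008,.173],[-.135,-.008,.173],[-.09,.11,.175],[-.09,-.11,.175]])).round(1).tolist())
s=snapshot("scene"); cv2.imwrite("pics/sc1.png",s["color"][:,:,::-1])
E
```

```text
[ 0.495  0.639  0.671 -0.649  2.243  0.435] [0.59915323 0.19965111 0.27704783] [-0.16330777 -0.62588548 -0.76262568] [ 0.9691957  -0.24623132 -0.00546084]
[[280.4, 184.7], [280.5, 134.3], [280.3, 223.9], [288.5, 224.4], [272.4, 224.3], [381.1, 248.9], [179.5, 248.1]]
```

View pics/w1.png

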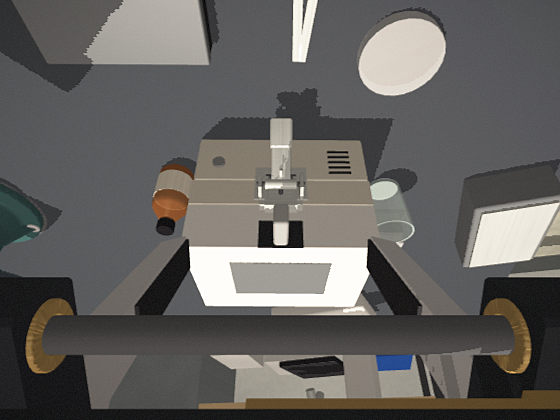

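View pics/sc1.png

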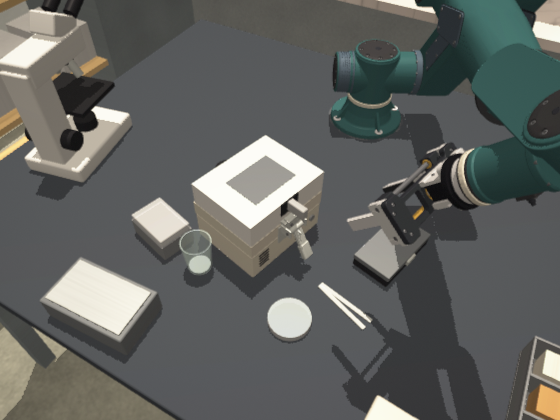

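Call:
send_rows(
  rows=[-3,-14,-37,0,0,0,1,-3,-14,-37,0,0,0,1,-3,-14,-37,0,0,0,1,-4,-15,-38,0,0,0,1,-5,-18,-22,0,0,0,1,-5,-19,-23,0,0,0,1,0,0,0,0,0,0,1,0,0,0,0,0,0,1],
)

```text
time: 4.25
tool_pos: [0.5779, 0.1058, 0.089]
ee_rot: [2.445, -0.004, -0.25]
wrist_force: [-0.1, 0.0, -0.3]
width: 0.0941
```

Run:
```python
from w import *
o,R=state(); s=snapshot("wrist"); cv2.imwrite("pics/w2.png",s["color"][:,:,::-1])
print(o["joint_positions"].round(3),o["tool_pos"],R[:,2],R[:,0])
p=[.5354,-.0572,-1.8199]
print(wproj(s,o,R,S(p,[[-.112,0,.103],[-.142,0,.051],[-.116,0,.16],[-.135,0.008,.173],[-.135,-.008,.173]])).round(1).tolist())
s=snapshot("scene"); cv2.imwrite("pics/sc2.png",s["color"][:,:,::-1])
```

```text
[ 0.394  0.541  1.191 -0.561  1.829  0.617] [0.57787849 0.10584405 0.08896697] [-0.15610729 -0.6220891  -0.76722596] [ 0.96886149 -0.24757706  0.00360865]
[[277.3, 317.3], [276.8, 222.7], [277.6, 420.6], [294.7, 448.1], [260.4, 448.3]]
```

View pics/w2.png

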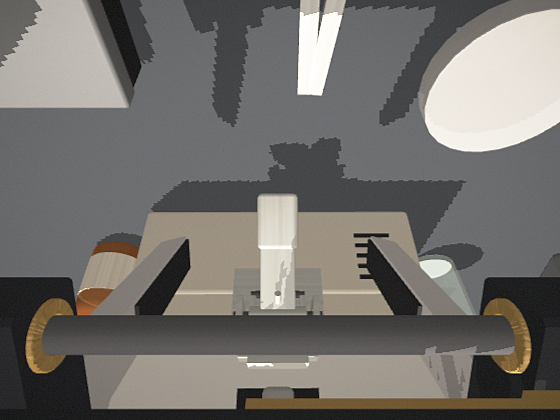

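View pics/sc2.png

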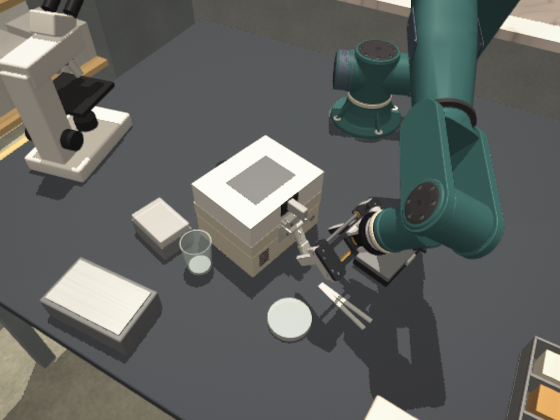

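Call:
send_rows(
  rows=[-4,-13,-17,0,0,0,1,-4,-12,-17,0,0,0,1,-3,-12,-18,0,0,0,1,0,0,0,0,0,0,1,0,0,0,0,0,0,0,0,0,0,0,0,0,0,0,0,0,0,0,0,0,0,0,0,0,0,0,0],
)

```text
time: 5.35
tool_pos: [0.5658, 0.0686, 0.0348]
ee_rot: [2.443, -0.0, -0.25]
wrist_force: [-0.1, -0.2, -0.0]
width: 0.0572
```

Run:
```python
from w import *
o,R=state(); s=snapshot("wrist"); cv2.imwrite("pics/w3.png",s["color"][:,:,::-1])
print(o["joint_positions"].round(3),o["tool_pos"],R[:,2],R[:,0],o["wrist_force"],o["width"])
p=[.5354,-.0572,-1.8199]
g=o["tool_pos"]-.019*R[:,2]
print("grasp pt in scanner",Ro.from_euler('z',-p[2]).apply(g-[p[0],p[1],0]))
```

```text
[ 0.35   0.537  1.314 -0.566  1.708  0.642] [0.56578033 0.0685857  0.0348431 ] [-0.15848395 -0.62325483 -0.76579126] [ 9.69012760e-01 -2.47010179e-01  4.92716311e-04] [-0.08280372 -0.16328685 -0.01724461] 0.057222476086980535
grasp pt in scanner [-0.14161169 -0.0015692   0.04939313]
```

View pics/w3.png

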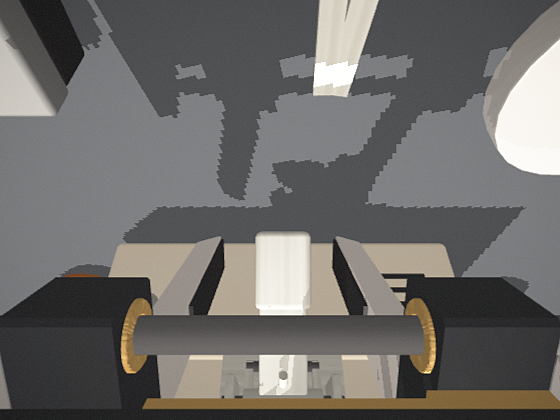

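Call:
send_rows(
  rows=[0,0,0,0,0,0,0,0,0,0,0,0,0,0,0,0,0,0,0,0,0,0,0,0,0,0,0,0,0,0,0,0,0,0,0,0,0,0,0,0,0,0,0,0,0,0,0,0,0,0,0,0,0,0,0,0],
)

```text
time: 6.4
tool_pos: [0.5678, 0.0678, 0.0344]
ee_rot: [2.444, -0.004, -0.248]
wrist_force: [5.5, -1.9, -2.8]
width: 0.0256
```

Run:
```python
from h import *
# arc of grip, in world, relative to th=0; out dir n
n=np.array([.2465,.969])
prev=None
for th in np.arange(0,1.76,.125):
    f=np.radians(30)+th
    P=np.r_[n*.06*np.sin(f),-.06*np.cos(f)]*1000
    if prev is not None: print(round(th,3),(P-prev).round(1))
    prev=P
```

```text
0.125 [1.5 6.1 4.1]
0.25 [1.4 5.5 4.9]
0.375 [1.2 4.9 5.6]
0.5 [1.1 4.2 6.1]
0.625 [0.9 3.4 6.6]
0.75 [0.7 2.6 7. ]
0.875 [0.4 1.7 7.3]
1.0 [0.2 0.8 7.5]
1.125 [-0.  -0.1  7.5]
1.25 [-0.3 -1.   7.4]
1.375 [-0.5 -1.9  7.2]
1.5 [-0.7 -2.8  6.9]
1.625 [-0.9 -3.6  6.5]
1.75 [-1.1 -4.3  6. ]
```

Call:
send_rows(
  rows=[3,6,4,0,0,0,0,1.5,5.5,5,0,0,0,0,1,5,5.5,0,0,0,0,1,4,6,0,0,0,0,1,3.5,6.5,0,0,0,0,0.5,2.5,7,0,0,0,0,0.5,1.5,7.5,0,0,0,0,0,1,7.5,0,0,0,0],
)

```text
time: 7.4
tool_pos: [0.5752, 0.0969, 0.0833]
ee_rot: [2.443, -0.002, -0.249]
wrist_force: [4.8, -5.3, -3.7]
width: 0.0256
```

Run:
```python
from w import *
o,R=state(); s=snapshot("wrist"); cv2.imwrite("pics/w4.png",s["color"][:,:,::-1])
print(o["joint_positions"].round(3),o["tool_pos"],R[:,2],R[:,0],o["wrist_force"],o["width"])
p=[.5354,-.0572,-1.8199]
g=o["tool_pos"]-.019*R[:,2]
print("grasp pt in scanner",Ro.from_euler('z',-p[2]).apply(g-[p[0],p[1],0]))
s=snapshot("scene"); cv2.imwrite("pics/sc4.png",cv2.resize(s["color"][120:300,180:420,::-1],None,fx=3.3,fy=3.3))
```

```text
[ 0.384  0.534  1.215 -0.564  1.811  0.615] [0.5752256  0.09694429 0.08334996] [-0.15694365 -0.62351492 -0.76589675] [ 0.96918172 -0.24633922  0.00194447] [ 4.82400085 -5.28728594 -3.67254458] 0.025595663145772017
grasp pt in scanner [-0.17142113  0.00056355  0.097902  ]
```

View pics/w4.png

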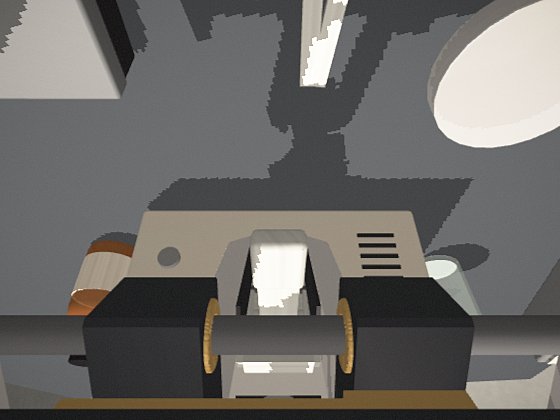

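View pics/sc4.png

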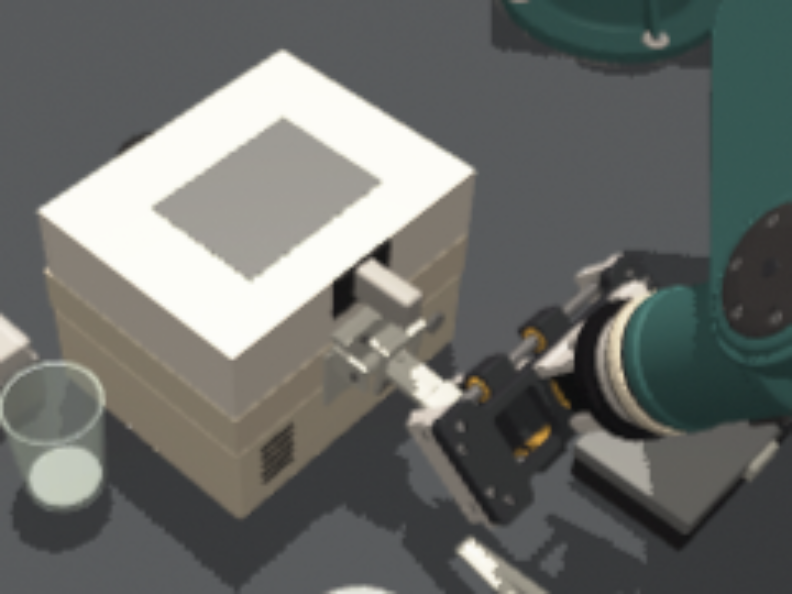

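Call:
send_rows(
  rows=[0,0,7.5,0,0,0,0,0,-1,7.5,0,0,0,0,-0.5,-2,7,0,0,0,0,-0.5,-2.5,7,0,0,0,0,-1,-3.5,6.5,0,0,0,0,-1,-4,6,0,0,0,0,-0.5,-2,3,0,0,0,0,0,0,0,0,0,0,0],
)

```text
time: 8.5
tool_pos: [0.572, 0.0845, 0.1258]
ee_rot: [2.45, -0.001, -0.246]
wrist_force: [7.2, 2.0, -7.4]
width: 0.0255
```

```bash
cat > v.py <<'E'
from w import *
k=sys.argv[1]
o,R=state(); s=snapshot("wrist"); cv2.imwrite(f"pics/w{k}.png",s["color"][:,:,::-1])
print(o["joint_positions"].round(3),o["tool_pos"],R[:,2],R[:,0],o["wrist_force"],o["width"])
p=[.5354,-.0572,-1.8199]
g=o["tool_pos"]-.019*R[:,2]
print("grasp pt in scanner",Ro.from_euler('z',-p[2]).apply(g-[p[0],p[1],0]))
s=snapshot("scene"); cv2.imwrite(f"pics/sc{k}.png",cv2.resize(s["color"][100:300,180:440,::-1],None,fx=3,fy=3))
E
python3 v.py 5
```

```text
[ 0.367  0.48   1.202 -0.575  1.854  0.561] [0.57203414 0.08450226 0.12578548] [-0.15497002 -0.61889302 -0.77003618] [ 9.69854089e-01 -2.43685445e-01  6.71286977e-04] [ 7.22928518  2.02335931 -7.37147048] 0.025536818829302133
grasp pt in scanner [-0.15848198  0.0005233   0.14041616]
```

View pics/w5.png

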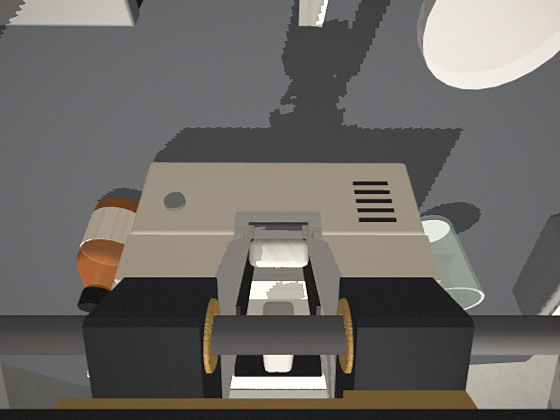

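View pics/sc5.png

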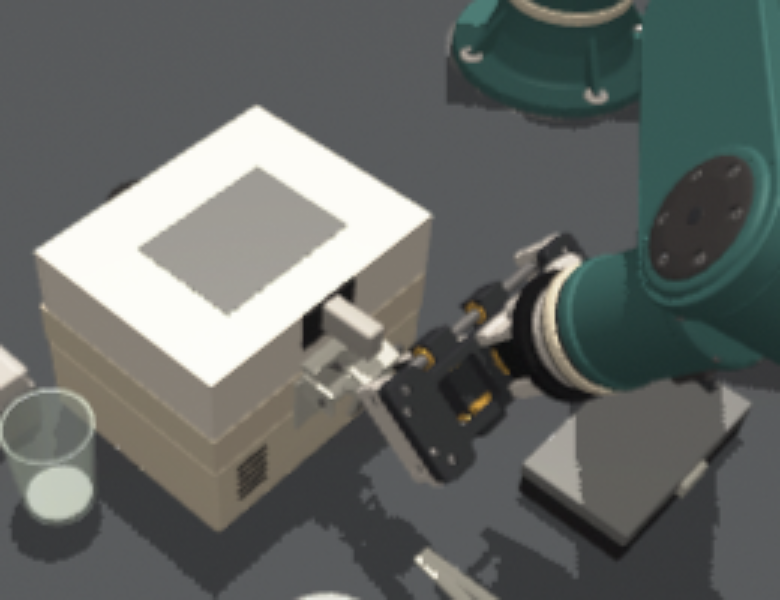

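Call:
send_rows(
  rows=[0,0,0,0,0,0,1,0,0,0,0,0,0,1,0,0,0,0,0,0,1,0,0,0,0,0,0,1,2,6,8,0,0,0,1,3,14,17,0,0,0,1,3,14,17,0,0,0,1,4,16,20,0,0,0,1],
)

```text
time: 9.6
tool_pos: [0.5826, 0.1328, 0.1912]
ee_rot: [2.443, -0.0, -0.25]
wrist_force: [0.2, -0.0, -0.5]
width: 0.0937
```

Call:
send_rows(
  rows=[0,0,35,9.7,-2.5,0,1,0,0,35,9.7,-2.5,0,1,0,0,15,9.7,-2.5,0,1,0,0,0,0,0,0,1,0,0,0,0,0,0,1,0,0,0,0,0,0,1,0,0,0,0,0,0,1,0,0,0,0,0,0,1],
)

```text
time: 10.6
tool_pos: [0.5824, 0.1331, 0.2738]
ee_rot: [2.966, 0.001, -0.249]
wrist_force: [0.3, 0.2, -0.2]
width: 0.0938
```

```bash
python3 v.py 6
python3 - <<'E'
from w import *
o,R=state(); s=snapshot("wrist");p=[.5354,-.0572,-1.8199]
print(wproj(s,o,R,S(p,[[-.116,0,.16],[-.135,0.008,.173],[-.135,-.008,.173],[-.158,0,.1416]])).round(1).tolist())
E
```

```text
[ 0.221  0.263  1.045 -0.166  1.911  0.421] [0.58244817 0.13307972 0.27377634] [-0.04370848 -0.16921677 -0.98460919] [ 9.69197645e-01 -2.46283250e-01 -6.97638624e-04] [ 0.31978809  0.2229025  -0.19132705] 0.09377552951756396
grasp pt in scanner [-0.19932616 -0.00130253  0.29248391]
[[279.5, 263.9], [288.9, 253.3], [270.2, 253.4], [279.4, 213.6]]
```

View pics/w6.png

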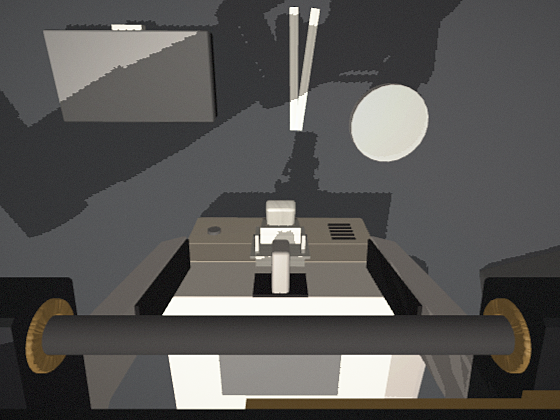

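View pics/sc6.png

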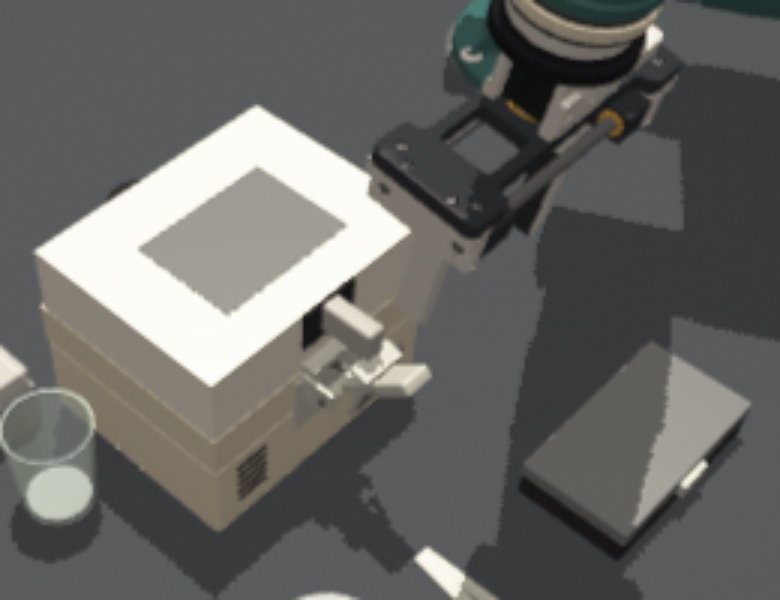

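Call:
send_rows(
  rows=[-5,-23,0,0,0,0,1,-5,-23,-20,0,0,0,1,-6,-23,-44,0,0,0,1,-1,-5,-25,0,0,0,1,-1,-4,-24,0,0,0,1,-1,-3,-18,0,0,0,1,0,0,0,0,0,0,0.7,0,0,0,0,0,0,0.5],
)

```text
time: 11.75
tool_pos: [0.5642, 0.0512, 0.1452]
ee_rot: [2.968, -0.003, -0.25]
wrist_force: [0.8, 0.7, -0.4]
width: 0.0775
```

```bash
python3 v.py 7
```

```text
[ 0.092  0.194  1.381 -0.165  1.622  0.339] [0.56415194 0.05117136 0.14520062] [-0.0398878  -0.16840187 -0.98491105] [ 0.96885542 -0.2476077   0.00309884] [ 0.84291478  0.66547826 -0.41482904] 0.07749947941402513
grasp pt in scanner [-0.11540243  0.00109275  0.16391393]
```

View pics/w7.png

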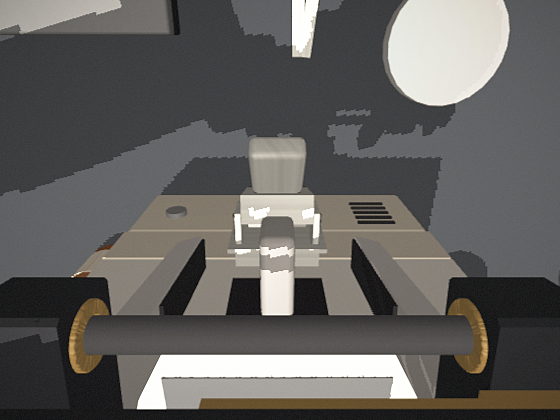

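View pics/sc7.png

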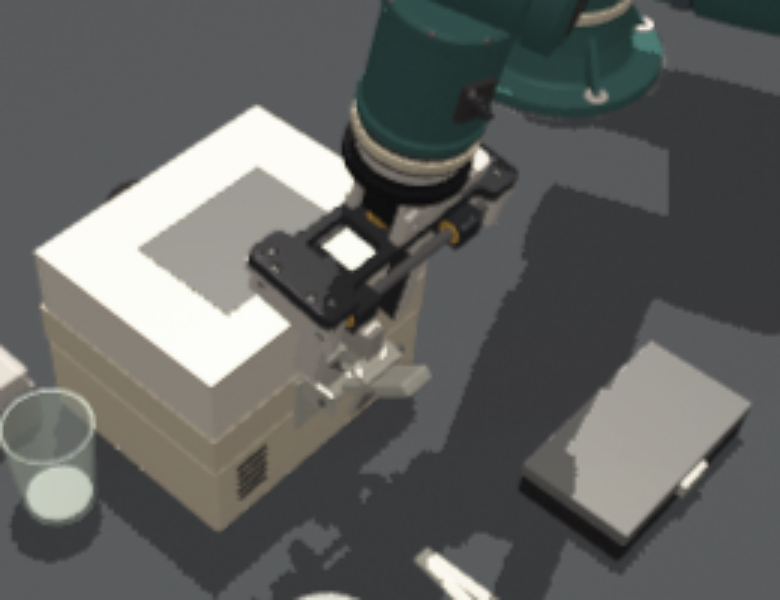

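Call:
send_rows(
  rows=[0,1,-4,0,0,0,0,0,0,0,0,0,0,0,0,0,0,0,0,0,0,0,0,0,0,0,0,0,0,0,0,0,0,0,0,0,0,0,0,0,0,0,0,0,0,0,0,0,0,0,0,0,0,0,0,0],
)

```text
time: 12.85
tool_pos: [0.5639, 0.0523, 0.1401]
ee_rot: [2.967, -0.002, -0.25]
wrist_force: [2.0, -0.7, -1.0]
width: 0.0158
```

Run:
```python
from h import *
n=np.array([.2465,.969]); prev=None
for th in np.linspace(0,1.5,25):
    c,s=np.cos(th),np.sin(th); x=-191*c+45*s; z=191*s+45*c
    P=np.r_[-n*x,z]
    if prev is not None: print(round(th,3),(P-prev).round(1))
    prev=P
```

```text
0.062 [-0.8 -3.1 11.8]
0.125 [-1.  -3.8 11.6]
0.188 [-1.1 -4.5 11.4]
0.25 [-1.3 -5.2 11. ]
0.312 [-1.5 -5.8 10.7]
0.375 [-1.6 -6.5 10.3]
0.438 [-1.8 -7.1  9.9]
0.5 [-1.9 -7.7  9.4]
0.562 [-2.1 -8.2  8.9]
0.625 [-2.2 -8.7  8.3]
0.688 [-2.3 -9.2  7.7]
0.75 [-2.5 -9.7  7.1]
0.812 [ -2.6 -10.1   6.5]
0.875 [ -2.7 -10.5   5.8]
0.938 [ -2.7 -10.8   5.1]
1.0 [ -2.8 -11.1   4.4]
1.062 [ -2.9 -11.3   3.7]
1.125 [ -2.9 -11.5   3. ]
1.188 [ -3.  -11.7   2.2]
1.25 [ -3.  -11.8   1.5]
1.312 [ -3.  -11.9   0.7]
1.375 [ -3.  -11.9  -0.1]
1.438 [ -3.  -11.9  -0.8]
1.5 [ -3.  -11.8  -1.6]
```

Call:
send_rows(
  rows=[-1,-3,12,0,0,0,0,-1,-4,11.5,0,0,0,0,-1,-4.5,11.5,0,0,0,0,-1.5,-5,11,0,0,0,0,-1.5,-6,10.5,0,0,0,0,-1.5,-6.5,10.5,0,0,0,0,-2,-7,10,0,0,0,0,-2,-7.5,9.5,0,0,0,0],
)

```text
time: 13.85
tool_pos: [0.5524, 0.0078, 0.225]
ee_rot: [2.966, -0.001, -0.25]
wrist_force: [5.2, -4.5, -9.6]
width: 0.0153
```

```bash
python3 v.py 8
```

```text
[ 0.019  0.133  1.293 -0.172  1.76   0.24 ] [0.55237367 0.00783992 0.22504989] [-0.042695   -0.16916894 -0.98466187] [ 9.68789629e-01 -2.47883677e-01  5.80646651e-04] [ 5.19315577 -4.49472778 -9.58003192] 0.015297781221724715
grasp pt in scanner [-0.07053198  0.00040887  0.24375847]
```

View pics/w8.png

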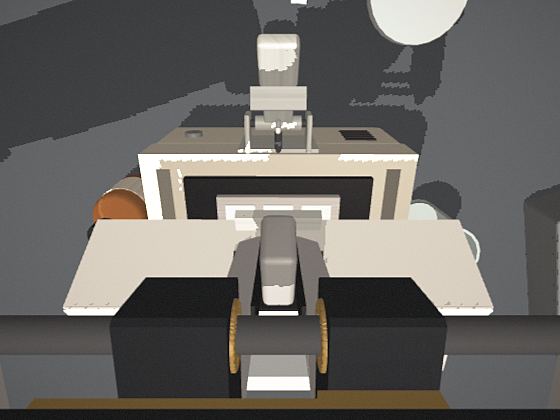

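View pics/sc8.png

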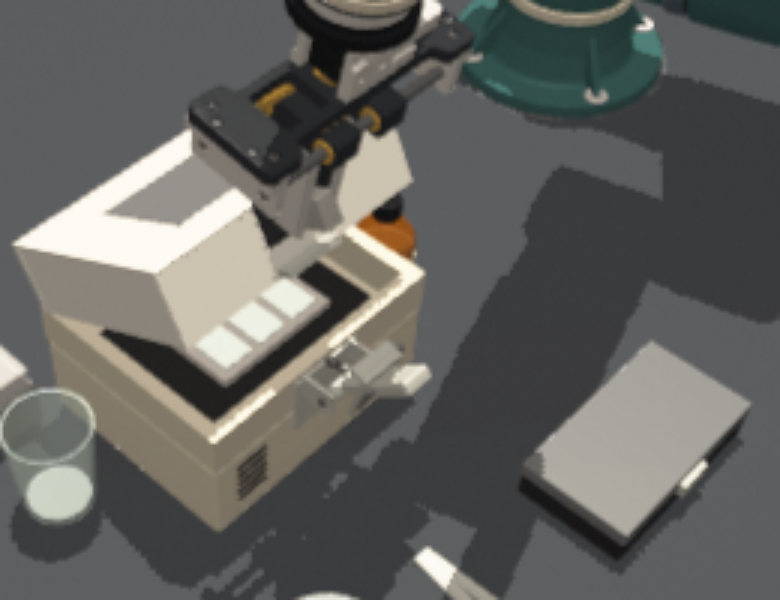

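Hood about 0.5 rad open, the fin is held and the lever is still up. Continuing along the arc.

Call:
send_rows(
  rows=[-2,-8,9,0,0,0,0,-2,-9,8.5,0,0,0,0,-2.5,-9,7.5,0,0,0,0,-2.5,-10,7,0,0,0,0,-2.5,-10,6.5,0,0,0,0,-2.5,-10.5,6,0,0,0,0,-2.5,-11,5,0,0,0,0,-3,-11,4.5,0,0,0,0],
)

```text
time: 14.95
tool_pos: [0.5324, -0.0702, 0.2801]
ee_rot: [2.967, -0.0, -0.25]
wrist_force: [5.2, -2.2, -9.2]
width: 0.0157
```

```bash
python3 v.py 9
```

```text
[-0.124  0.079  1.244 -0.179  1.837  0.08 ] [ 0.53235299 -0.07015678  0.28008364] [-0.04261962 -0.16791608 -0.98487956] [ 9.68953139e-01 -2.47244341e-01  2.23259804e-04] [ 5.23633232 -2.2400872  -9.20165495] 0.015700742094123647
grasp pt in scanner [1.00164819e-02 2.39571276e-04 2.98796350e-01]
```

View pics/w9.png

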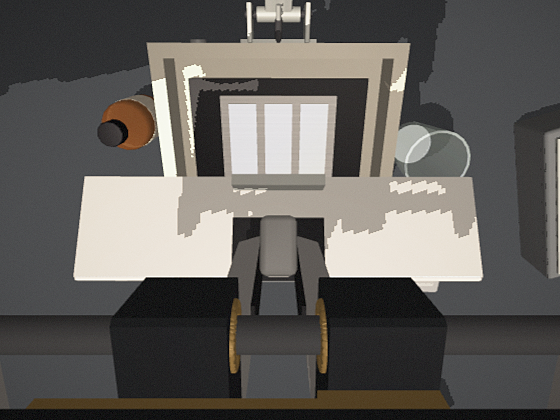

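Call:
send_rows(
  rows=[-3,-11.5,3.5,0,0,0,0,-3,-11.5,3,0,0,0,0,-3,-11.5,2,0,0,0,0,-3,-12,1.5,0,0,0,0,-3,-12,0.5,0,0,0,0,-3,-12,0,0,0,0,0,-3,-11,-1,0,0,0,0,-2,-8,-1,0,0,0,0],
)

```text
time: 16.05
tool_pos: [0.5092, -0.1607, 0.2909]
ee_rot: [2.966, -0.004, -0.251]
wrist_force: [2.0, -1.9, 6.0]
width: 0.0156
```

```bash
python3 v.py 10
```

```text
[-0.297  0.047  1.256 -0.182  1.823 -0.092] [ 0.50920382 -0.16065192  0.29092942] [-0.03996515 -0.1705967  -0.98453012] [ 0.96858619 -0.24864954  0.00376738] [ 1.96192869 -1.91796344  5.98703178] 0.015629256623850302
grasp pt in scanner [1.03388548e-01 5.37498636e-05 3.09635488e-01]
```

View pics/w10.png

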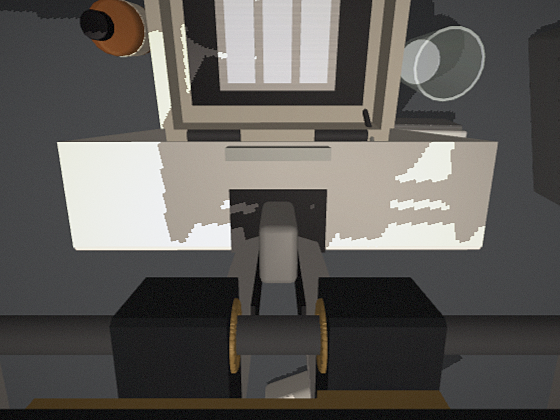

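View pics/sc10.png

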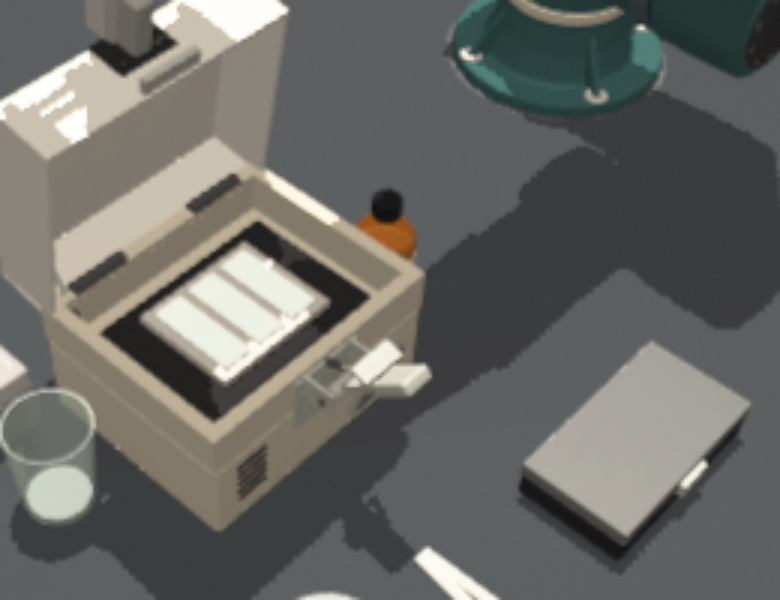

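Call:
send_rows(
  rows=[0,0,0,0,0,0,0.6,0,0,0,0,0,0,0.6,0,0,0,0,0,0,0.6,0,0,0,0,0,0,0.6,1,3,15,0,0,0,0.6,1,4,25,0,0,0,0.6,1,5,30,0,0,0,0.6,1,5,30,0,0,0,0.6],
)

```text
time: 17.15
tool_pos: [0.5136, -0.1418, 0.3912]
ee_rot: [2.967, -0.003, -0.25]
wrist_force: [-0.1, -0.8, 0.5]
width: 0.0567
```

Call:
send_rows(
  rows=[0,5,30,0,0,0,0.6,0,0,0,0,0,0,0.6,0,0,0,0,0,0,0.6,0,0,0,0,0,0,0.6,0,0,0,0,0,0,0.6,0,0,0,0,0,0,0.6,0,0,0,0,0,0,0.6,0,0,0,0,0,0,0.6],
)

```text
time: 18.15
tool_pos: [0.5135, -0.1372, 0.419]
ee_rot: [2.967, -0.001, -0.25]
wrist_force: [-0.0, -0.0, 0.1]
width: 0.0565
```

```bash
python3 v.py 11
python3 - <<'E'
from w import *
s=snapshot("top"); cv2.imwrite("pics/top11.png",s["color"][:,:,::-1])
p=[.5354,-.0572,-1.8199]
c,si=np.cos(1.5),np.sin(1.5)
def H(x,z): return [.075+x*c+z*si,0,.115-x*si+z*c]
print(((proj("scene",S(p,[H(-.191,.045),H(-.21,.058),H(-.165,.06)]))-[180,100])*3).round())
E
```

```text
[-0.253  0.109  0.933 -0.201  2.089 -0.104] [ 0.51354276 -0.13716845  0.41901577] [-0.04176134 -0.16844139 -0.98482663] [ 0.9688944  -0.24747142  0.00124093] [-0.01683896 -0.04198775  0.06722285] 0.05653385085331329
grasp pt in scanner [ 0.07959149 -0.00148757  0.43772748]
[[115.   8.]
 [100. -25.]
 [101.  28.]]
```

View pics/w11.png

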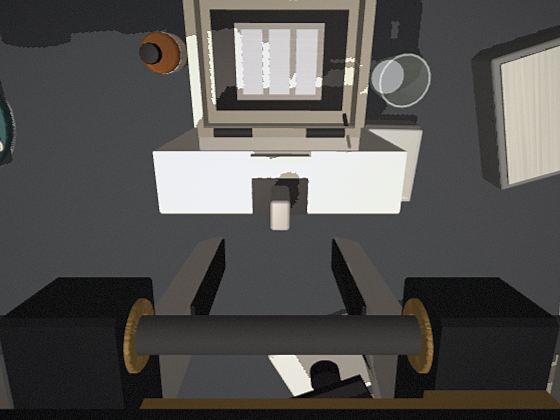

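View pics/sc11.png

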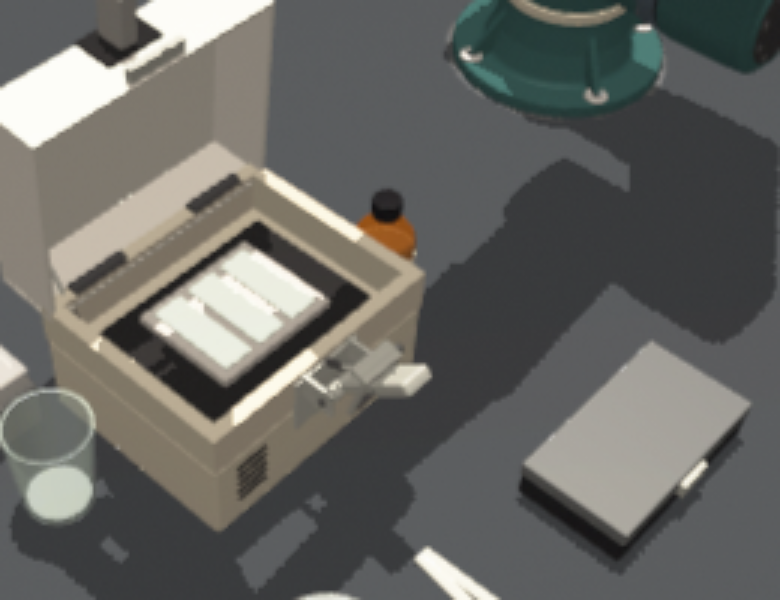

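View pics/top11.png

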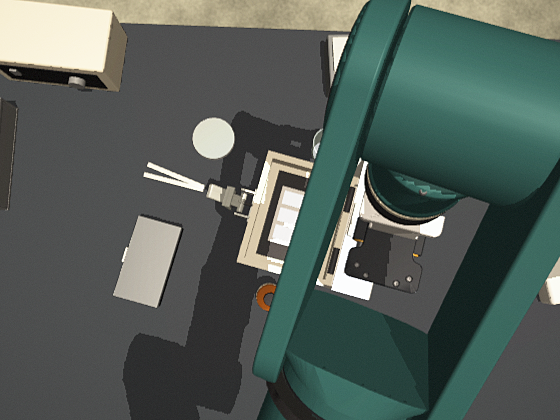

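Call:
send_rows(
  rows=[-10,20,0,0,0,0,0.6,-10,20,0,0,0,0,0.6,-10,20,0,0,0,0,0.6,-10,20,0,0,0,0,0.6,-10,20,0,0,0,0,0.6,0,0,0,0,0,0,0.6,0,0,0,0,0,0,0.6,0,0,0,0,0,0,0.6],
)

```text
time: 19.3
tool_pos: [0.4637, -0.0376, 0.4188]
ee_rot: [2.967, -0.001, -0.251]
wrist_force: [0.3, 0.8, -0.2]
width: 0.0561
```

```bash
python3 v.py 12; python3 -c "
from w import *
s=snapshot('top'); cv2.imwrite('pics/top12.png',s['color'][:,:,::-1])
a=cv2.imread('pics/sc11.png').astype(int);b=cv2.imread('pics/sc12.png').astype(int)
print('hood region diff',abs(a-b)[:150,:280].mean(), abs(a-b)[330:430,290:440].mean())"
```

```text
[-0.073 -0.017  1.064 -0.202  2.115  0.075] [ 0.46371416 -0.0375749   0.41875565] [-0.04231468 -0.16856845 -0.98478127] [ 9.68713005e-01 -2.48182148e-01  8.57952472e-04] [ 0.29300718  0.84170383 -0.18428602] 0.056108099114653566
grasp pt in scanner [-0.0046484  -0.07432189  0.43746649]
hood region diff 0.6198968253968254 9.421111111111111
```

View pics/sc12.png

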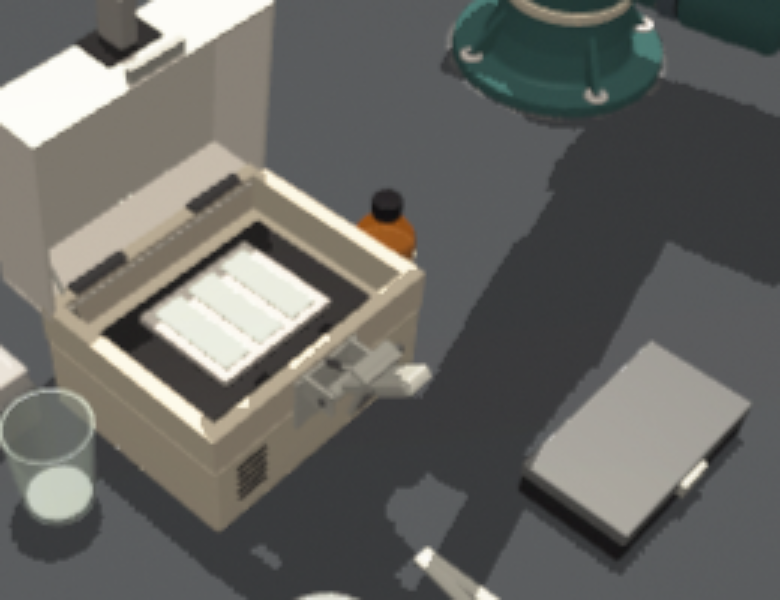

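View pics/w12.png

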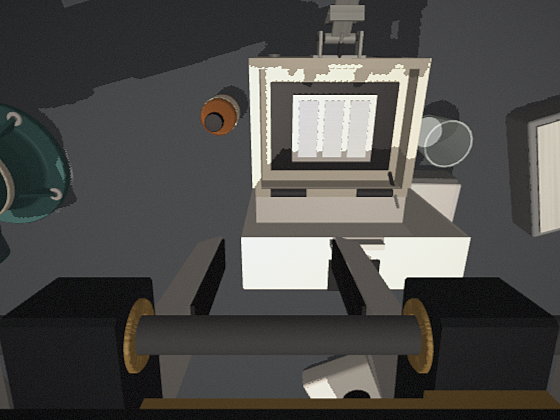

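View pics/top12.png

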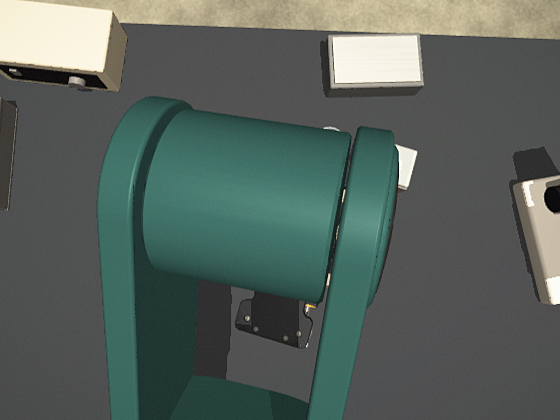

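The hood is steady at its open stop. The lever is up, the gripper is clear, and every bystander I can see is where it was.

```bash
python3 -c "
from bench import *
print(close_job())"
```

```text
the job is handed in; nothing more can be done
None
```

The scanner is open and ready to load: the latch lever stays up with its hook off the hood, and the hood stays open by itself. I handed the job in at about 19.5 s of the 58 s allowed.

- **Latch:** I pinched the lever's pad with the gripper tilted 40°, swung it to the up stop and let go. It was still up in every picture after that.
- **Hood:** I then gripped the fin and swung the hood round to about 1.45 rad before letting go. It went on to the stop by itself and had not moved in the scene picture about a second later.
- **Forces:** The wrist forces I read, at the end of each move, were no more than about 11 N. I did not check the contact forces on the arm or gripper body separately.
- **At hand-in:** The gripper was open, well clear of everything, and the wrist force was about 1 N or less.
- **Other things on the bench:** The bottle, beaker, dish, forceps, slide box and tip box looked unmoved in the last pictures that showed each of them. I could not confirm the canister behind the scanner, because the hood or arm hid it at the end. The arm never went near it.

The two fixed cameras disagreed by about 3 mm on where the scanner was. Combining them was accurate enough for both grasps.

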